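# Cover the sensor housing and hold the curing lamp over it

### The arm

A 7-joint arm with a two-finger parallel gripper is mounted at the origin on a cart in front of the work surface, level with it; the furniture and walls round the work are solid. World frame = base frame: x ahead of the robot, y to its left, z up, the work surface at z = 0. Lengths are in m, angles in rad, forces in N, time in s.
With the tool pointing down it reaches from about 0.425 to 0.875 m from the base axis. Payload 4.7 kg.
Tool frame: the origin (TCP) lies between the finger pads; the fingertips stand 22 mm ahead of it and the grasp point (between the pads) lies 3 mm ahead of it; z points along the fingers, y is the line along which they close (so a half turn about z gives the same grasp; the last joint's range is limited). The gripper opens to 87 mm and grips with 3 to 60 N. Pads are 19 mm wide; open, the fingers measure 117 mm over their backs; the gripper's body (75 mm by 190 mm) begins 51 mm behind the grasp point.
Start: joints at [-1.327, 0.321, -0.07, 1.45, 0.023, 1.371, -0.057], TCP at [0.148, 0.633, 0.245] pointing down, gripper open.
Joint ranges: [-2.86, 2.86], [-0.3, 2.09], [-1.38, 1.24], [0.06, 2.45], [-1.56, 4.7], [0.09, 2.05], [-2.69, 2.69]. Speed limits (rad/s): [2.57, 2.57, 3.14, 3.14, 3.14, 3.14, 3.14].

### API

Orientations are given as a rotation vector (axis times angle).
In Python, from bench import ctrl gives the robot as it stands. The module is installed in compiled form; this text tells all that it offers.
- The arm moves only by the tool send_rows, never from a script. Its argument "motion" is a list of rows, each an object with "claw": the opening, from -1 (shut) to 1 (fully open); "slide": the shift along the tool's x, y, z in mm, a list of three; "delta_rot": the turn, a rotation vector about the tool's x, y, z in rad, a list of three. In form: [{"claw": claw, "slide": [x, y, z], "delta_rot": [ax, ay, az]}, ...]. A call has 1 to 5 rows; each row is the pose to reach, as a shift and turn from the pose commanded when the call began, along the tool's axes at that moment; what a row does not reach only later rows make up. A row lasts 1/10 s, in which the tool goes at most 50 mm and 8.59 degrees, less where a joint would pass 70% of its speed; a pose out of reach is approached as far as the arm can. A call with a gripper value outside its range is refused whole. The fingers move at their own pace and stop on an object; "grip_force" is the grip in N (left out, the last holds). Time passes only in rows, so rows that repeat a pose let the fingers close. It gives the time, the measured TCP pose, the force, the opening and the grip force at its end, in the units of the state.
- ctrl.get_state(): the state, without advancing time (a new reading comes with each control period).
- ctrl.get_image(name): name is "side" or "top"; returns a dict with "color" (384x512x3 uint8, blue, green, red), "fx", "fy", "cx", "cy" (pixels), "pose" (4x4, takes a point from camera to world coordinates). Camera axes: x right, y down, z forward; pixel columns grow to the right and rows downward; lengths in m; the calibration is good to about 2 mm. A picture is of the moment at which its call begins. There is no depth.
- ctrl.close_job(): hands the job in; it is judged then, once.
The state is a dict: "time": time; "joint_positions": joint angles; "qd": joint speeds; "joint_torque": joint torques, N m; "position": TCP position; "tool_rot": TCP orientation; "ft_force": force on the tool from outside, world axes, zero at the start; "torque": the same for the moment, N m; "grip_width": opening from 0.0 (shut) to 1.0 (fully open); "grip_force": force on a finger pad.
Only numpy, scipy, OpenCV 4.12 (cv2) and the standard library are available. Lean on these libraries where they do the work, as an engineer would, in place of code of your own. Each camera call takes 0.05 s, during which the arm holds its last target. There are 200 camera calls.

### The job

The open aluminium sensor housing is ready for its clear dome: set the dome cover on it so that its plug sits down in the bore and its flange lies level on the rim, and let go of it. Then draw the orange-headed UV curing lamp out of its slanted charging dock, turn it level with its light window facing straight down, and hold it still with the window centred about 10 cm above the top of the dome, as one does while the bond cures. Finish while still holding the lamp there; do not touch the dome with it, do not shove the housing about and leave the other things standing where they are.

Things in the scene. Friction and masses are not known exactly. Their poses are not given: they have to be found in the camera images.
- housing: Loose open round housing of bare aluminium, about 0.4 kg: screw flange 90 mm across, 8 mm thick; on it a cup of 62 mm outer and 54 mm inner diameter, its flat open rim 44 mm above the underside. A green circuit board shows inside; a black cable gland sticks out at mid height on its own +x side, to 48 mm from the axis. Origin: centre of the underside, z up.
- cover: Loose clear bluish dome cover, 60 g. From the underside up: plug 50 mm across, 6 mm high (enters the housing's bore); flange 66 mm across, 4 mm thick (rests on its rim); dome with upright sides 44 mm across at 10 to 32 mm (grip there, fingertips above the flange), top at 48 mm. Origin: centre of the underside, z up; seated it is 38 mm above the housing's. Starts plug down on the mat.
- mat: Square cork mat 110 x 110 x 4 mm, fixed to the worktop, on which the cover lies at the start. Origin: centre of the underside.
- dock: Charging dock fixed to the worktop: grey base plate 120 x 84 x 8 mm, black socket 45 mm deep with 2 mm play, back rest under the lamp. Origin: centre of the underside, z up. The socket rises at 45 degrees toward the dock's own +x (away from the robot, within 0.25 rad); its mouth is 13 mm to -x of the origin, 60 mm up. The lamp just stands in it, its head up to 185 mm high.
- lamp: Loose UV curing lamp, a bar 207 mm long, about 0.22 kg. Origin: on its axis, 100 mm from the butt, near its centre of mass. x: toward the head; z: away from the light window, straight up when held level with the window down. Black handle at x -100 to 15 mm, 30 mm wide (y: grip across it at the origin), 24 mm thick (z); orange head at x 15 to 107 mm, 34 mm wide, 25 mm thick. Starts in the dock.
- lamp_window (a point): Centre of the lamp's pale violet light window with its row of white diodes (78 x 26 mm), on the underside of the orange head: 61 mm along +x and 12 mm along -z from the lamp's origin.
- lamp_butt (a point): Centre of the butt end of the lamp's handle, 100 mm along -x from its origin; in the dock it stands at the bottom of the socket, 28 mm above the worktop, and is drawn out 45 mm and more along the lamp's axis (up and away from the robot) before the lamp is turned. There the lamp's x rises at 45 degrees, its z points up and back toward the robot, its origin is 26 mm to +x of the dock's and 99 mm up.
- spool: Spool of copper wire, black flanges 68 mm across, 50 mm high, loose bystander. Origin: underside.
- screw_jar: Small jar of brass screws with white cap, 58 mm across, 68 mm high, loose bystander. Origin: centre of the underside.
- pink_tin: Short pink tin, 66 mm across, 64 mm high, loose bystander. Origin: centre of the underside.
- tape_measure: Yellow tape measure standing on edge, 40 x 76 x 64 mm, loose bystander. Origin: underside.
There are look-alikes about, which are no part of the job. What is shaped like the cover but blue or red is not meant.

How it is judged:
On the way, in this order (a step that is already met when the one before it is completed fails the run):
1. the dome cover sits level on the housing's rim, plug in the bore, let go of, with the lamp still in its dock (z of cover in the frame of housing between 0.0355 and 0.0405 m and horizontal distance between cover and housing below 0.005 m and angle between cover's own z axis and vertical below 0.06 rad and contact force between cover and the fingers below 0.2 N and z of lamp_butt in the frame of dock below 0.045 m), for 0.3 s.
2. the lamp is drawn clear of the dock in the fingers (z of lamp_butt in the frame of dock above 0.062 m and contact force between lamp and the fingers above 1 N and contact force between lamp and dock below 0.1 N), for 0.1 s.
At the end, for the whole second after the job is handed in: Cover seated untouched on the housing (height within 2.5 mm, axes within 5 mm, tilt under 0.06 rad). Fingers hold the lamp still, clear of all else: level, window down within 0.22 rad, window centre within 30 mm of the dome's axis and 50 to 150 mm above its top (z of cover in the frame of housing between 0.0355 and 0.0405 m and horizontal distance between cover and housing below 0.005 m and angle between cover's own z axis and vertical below 0.06 rad and contact force between cover and the fingers below 0.2 N and horizontal distance between lamp_window and cover below 0.03 m and z of lamp_window in the frame of housing between 0.136 and 0.236 m and angle between lamp's own z axis and vertical below 0.22 rad and angle between housing's own z axis and vertical below 0.05 rad and contact force between lamp and the fingers above 1 N and contact force between lamp and dock below 0.1 N and contact force between lamp and cover below 0.1 N and contact force between lamp and housing below 0.1 N and linear speed of lamp below 0.03 m/s); the arm keeps its last pose, push and grip.
It fails at once if the spool, jar, pink tin or tape measure is knocked over or moved more than 30 mm (distance of any of spool, screw_jar, pink_tin, tape_measure from where it was at the start of the episode above 0.03 m or angle between any of spool, screw_jar, pink_tin, tape_measure's own z axis and vertical above 0.35 rad).
It fails at once if the housing is tipped or shoved more than 30 mm (distance of housing from where it was at the start of the episode above 0.03 m or angle between housing's own z axis and vertical above 0.35 rad).
It fails at once if the lamp strikes the dome cover (contact force between lamp and cover above 1 N).
It also fails if it takes over 64 s, if anything falls off the work surface, if the arm or the gripper's body presses on something with over 40 N, if the wrist force passes 120 N, or if a joint passes its speed limit or range.

## Working session

There is one attempt and no reset: what is moved stays moved. The work goes in short steps, Python scripts to look and compute and a tool call to move; the robot and the scene stay as the last step left them, time stands still between calls to the robot, and variables do not carry over. Pictures are saved under pics/ and viewed, at most 12 in all, crops included, and the job is handed in when it is done.

Besides the shell and the picture viewer there is one more tool, called after "Emit:" in YAML: its name, and indented under it one key for each argument. send_rows: Moves the arm, as the interface text tells. Its arguments: {"type":"object","properties":{"motion":{"type":"array","items":{"type":"object","properties":{"claw":{"type":"number"},"slide":{"type":"array","items":{"type":"number"}},"delta_rot":{"type":"array","items":{"type":"number"}}}}},"grip_force":{"type":"number"}},"required":["motion"]}

```bash
mkdir -p pics; cat > h.py <<'E'
import numpy as np, cv2
from bench import ctrl
from scipy.spatial.transform import Rotation as R
np.set_printoptions(precision=4,suppress=True)
def ray(im,u,v):
    d=np.array([(u-im['cx'])/im['fx'],(v-im['cy'])/im['fy'],1.]);P=np.array(im['pose'])
    return P[:3,3],P[:3,:3]@d
def atz(im,u,v,z):
    o,d=ray(im,u,v);return o+d*(z-o[2])/d[2]
def proj(im,p):
    P=np.array(im['pose']);c=P[:3,:3].T@(np.array(p)-P[:3,3])
    return np.array([im['fx']*c[0]/c[2]+im['cx'],im['fy']*c[1]/c[2]+im['cy']])
def tri(a,b):
    (o1,d1),(o2,d2)=a,b
    A=np.stack([d1,-d2],1);s=np.linalg.lstsq(A,o2-o1,rcond=None)[0]
    p,q=o1+s[0]*d1,o2+s[1]*d2
    return (p+q)/2,np.linalg.norm(p-q)
E
python3 - <<'E'
from h import *
import pickle
ims={}
for n in('side','top'):
    im=ctrl.get_image(n);ims[n]=im
    cv2.imwrite(f'pics/{n}0.png',cv2.resize(im['color'],(800,600),interpolation=cv2.INTER_CUBIC))
    print(n,im['fx'],im['cx'],im['cy'],np.array(im['pose']))
pickle.dump(ims,open('i0.pkl','wb'))
s=ctrl.get_state();print({k:np.array(v) for k,v in s.items()})
E
```

```text
side 417.98682513895295 252.05659377058464 187.70859244129977 [[-0.9972 -0.0156  0.0735  0.431 ]
 [-0.0738  0.3858 -0.9196  1.085 ]
 [-0.014  -0.9225 -0.3858  0.5638]
 [ 0.      0.      0.      1.    ]]
top 455.16912194518846 256.0343376678609 195.06664200011102 [[-0.0155 -0.9808  0.1945  0.2177]
 [-0.9999  0.0148 -0.0049 -0.0184]
 [ 0.002  -0.1946 -0.9809  1.555 ]
 [ 0.      0.      0.      1.    ]]
{'time': array(0.1), 'joint_positions': array([-1.3269,  0.3217, -0.07  ,  1.4516,  0.0226,  1.3708, -0.0569]), 'qd': array([-0.002 , -0.0005, -0.0005, -0.0028, -0.0007, -0.0008,  0.0005]), 'joint_torque': array([  0.    , -49.2565,  -0.4058, -31.3402,  -0.0641,   0.0394,
         0.0001]), 'position': array([0.148 , 0.6324, 0.2436]), 'tool_rot': array([-0.3602, -3.1208,  0.0027]), 'ft_force': array([ 0.2528, -0.4959, -0.5097]), 'torque': array([-0.0515,  0.0389,  0.025 ]), 'grip_force': array(0.), 'grip_width': array(1.0001)}
```

View pics/side0.png

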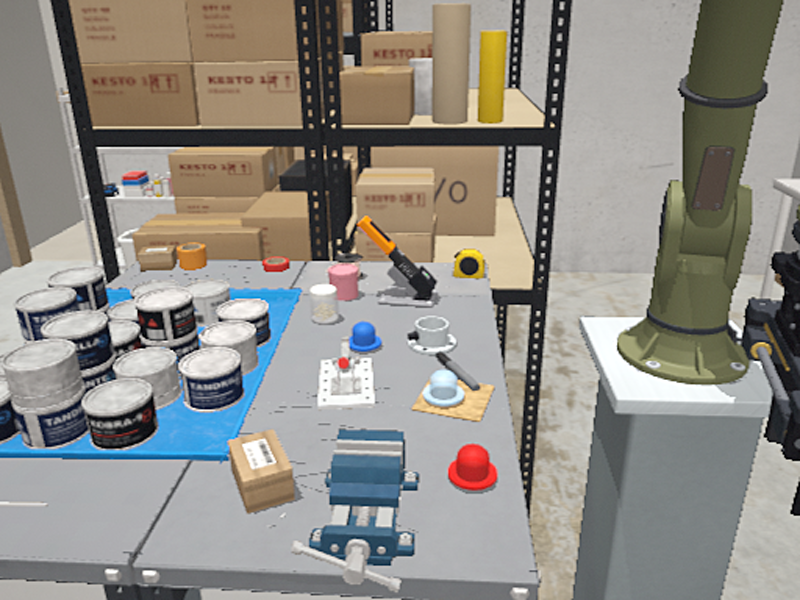

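View pics/top0.png

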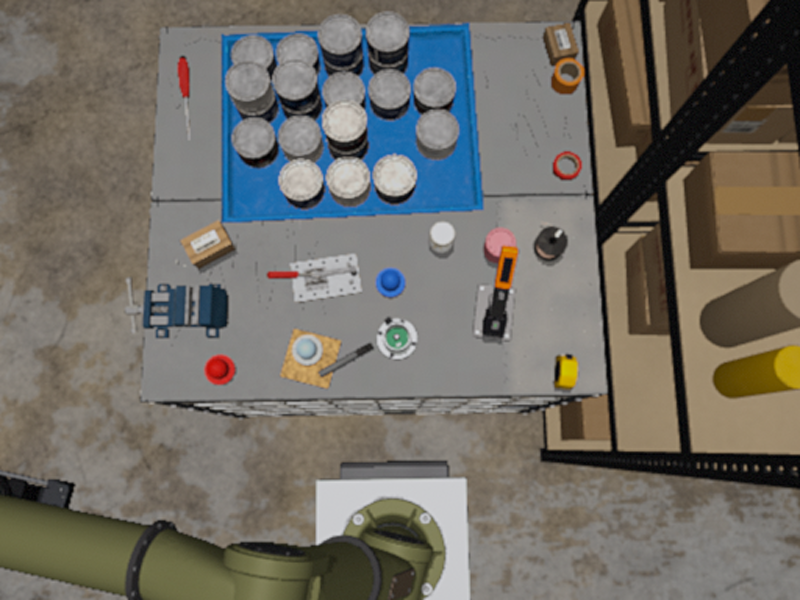

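The side view shows the clear dome on cork at (443,388), a blue look-alike at (365,335), a red one at (472,466), the housing at (432,332) and the lamp at (395,255). In the top view they are at clear (307,349), blue (390,282), red (219,369), housing (397,338) and lamp (500,290). I choose the clear one on the cork and check it in a close crop.

```bash
python3 - <<'E'
from h import *
import pickle
ims=pickle.load(open('i0.pkl','rb'))
def crop(n,u,v,w,h,s,ou,ov):
    c=ims[n]['color'][v:v+h,u:u+w];c=cv2.resize(c,None,fx=s,fy=s,interpolation=cv2.INTER_CUBIC)
    return c
# native px = view*0.64
a=crop('side',255,195,80,75,5,0,0); b=crop('top',175,195,100,60,4,0,0)
b=cv2.copyMakeBorder(b,0,375-b.shape[0],0,0,cv2.BORDER_CONSTANT)
cv2.imwrite('pics/cov.png',np.hstack([a,b]))
a=crop('side',220,130,65,70,6,0,0); b=crop('top',295,150,40,70,6,0,0)
cv2.imwrite('pics/lamp.png',np.hstack([a,b]))
E
```

```text
(no output)
```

View pics/cov.png

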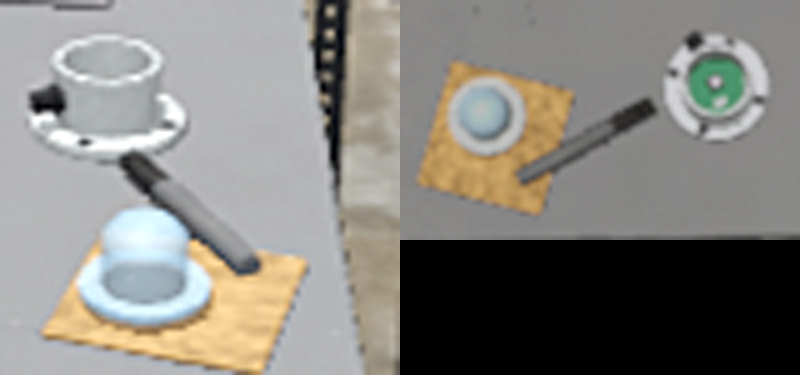

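View pics/lamp.png

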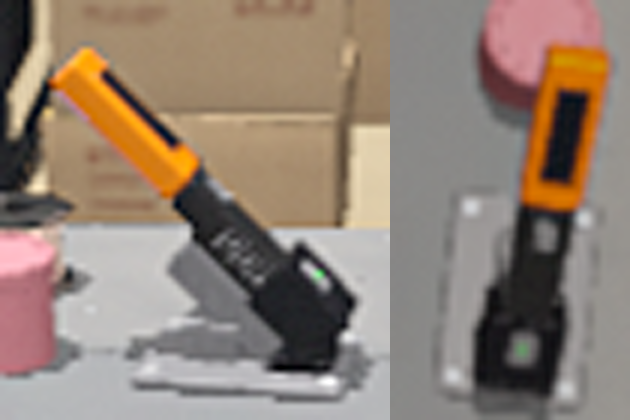

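The crops confirm the clear, faintly blue dome on the cork (side crop 145,265; top crop 486,115). The housing is open with its gland at the upper left, a marker lies beside the mat, and the lamp's display side faces up and back. I'll fit silhouettes of the known shapes in both views.

```bash
cat > fit.py <<'E'
from h import *
from scipy.optimize import minimize
S=8
def circ(c,r,z): 
    t=np.linspace(0,2*np.pi,60); return np.stack([c[0]+r*np.cos(t),c[1]+r*np.sin(t),np.full(60,z)],1)
def cyl(x,y,z,r,a,b): return np.vstack([circ((x,y),r,z+a),circ((x,y),r,z+b)])
def dome(x,y,z): return np.vstack([cyl(x,y,z,.022,.010,.032)]+[circ((x,y),.022*np.cos(t),z+.032+.016*np.sin(t)) for t in np.linspace(.1,1.57,8)])
def cover(p): return [cyl(*p,.033,.006,.010),dome(*p)]
def housing(p): return [cyl(*p,.045,0,.008),cyl(*p,.031,.008,.044)]
def lampR(yaw,pitch=-np.pi/4): return R.from_euler('ZY',[yaw,pitch])
def head(p):
    b=np.array([[x,y,z] for x in(.015,.107) for y in(-.017,.017) for z in(-.0125,.0125)])
    return [lampR(p[3]).apply(b)+p[:3]]
def render(im,hulls,box):
    u0,v0,u1,v1=box;m=np.zeros(((v1-v0)*S,(u1-u0)*S),np.uint8)
    for h in hulls:
        q=np.array([proj(im,a) for a in h]);q=((q+.5-[u0,v0])*S-.5)
        cv2.fillConvexPoly(m,cv2.convexHull(np.round(q).astype(np.int32)),1)
    return cv2.resize(m.astype(np.float32),None,fx=1/S,fy=1/S,interpolation=cv2.INTER_AREA)
def biggest(m,hull=False):
    cs,_=cv2.findContours(m.astype(np.uint8),cv2.RETR_EXTERNAL,cv2.CHAIN_APPROX_NONE)
    c=max(cs,key=cv2.contourArea);o=np.zeros(m.shape,np.uint8)
    cv2.drawContours(o,[cv2.convexHull(c) if hull else c],-1,1,-1);return o.astype(np.float32)
def fit(model,views,p0,step,free=None):
    def cost(p): return sum(np.abs(render(im,model(p),b)-m).sum() for im,m,b in views)
    best=None
    for k in range(3):
        x=p0 if best is None else best.x
        sim=np.vstack([x]+[x+np.eye(len(p0))[i]*step[i]*(-1)**k for i in range(len(p0))])
        best=minimize(cost,x,method='Nelder-Mead',options=dict(initial_simplex=sim,xatol=1e-5,fatol=.05,maxiter=300))
    return best.x,best.fun,[m.sum() for _,m,_ in views]
E
cat > m1.py <<'E'
from fit import *
import pickle
ims=pickle.load(open('i0.pkl','rb'))
def C(n,b): return ims[n]['color'][b[1]:b[3],b[0]:b[2]].astype(int)
dbg=[]
def views(f,bs,hull):
    out=[]
    for n,b in bs.items():
        c=C(n,b);m=biggest(f(c),hull[n]);out.append((ims[n],m,b))
        dbg.append(cv2.resize(np.hstack([c.astype(np.uint8),np.repeat(m[...,None]*255,3,2).astype(np.uint8)]),(390,180)))
    return out
H={'side':True,'top':True};N={'side':False,'top':False}
org=lambda c:(c[...,2]-c[...,0]>90)&(c[...,2]>150)
V=views(org,dict(side=(220,130,260,168),top=(305,150,335,190)),H)
lp=fit(head,V,np.array([.65,-.25,.1,0.]),[.02,.02,.02,.1]);print('lamp',lp)
blu=lambda c:(c[...,0]-c[...,2]>5)
V=views(blu,dict(side=(265,230,302,265),top=(183,210,210,237)),H|{'side':False})
for vs in(V,V[:1],V[1:]):
  f=cover if len(vs)==2 else (lambda p:cover([p[0],p[1],.004]))
  p0=[.5,.13,.004][:3 if len(vs)==2 else 2]
  p=atz(ims['top'],196.5,223.5,.012);p0=np.array([p[0],p[1],.004][:len(p0)])
  print('cover',fit(f,vs,p0,[.01]*len(p0)))
wh=lambda c:(c.min(2)>150)
V=views(wh,dict(side=(258,197,296,230),top=(238,200,270,234)),{'side':False,'top':True})
for vs in(V,V[:1],V[1:]):
  f=housing if len(vs)==2 else (lambda p:housing([p[0],p[1],0]))
  p=atz(ims['top'],254,216,.01);p0=np.array([p[0],p[1],0][:3 if len(vs)==2 else 2])
  print('hous',fit(f,vs,p0,[.01]*len(p0)))
for q,(u,v) in dict(gland=(248,205),mA=(206,239),mB=(237,222)).items(): print(q,atz(ims['top'],u,v,.02))
for q,(u,v) in dict(c1=(189,210.5),c2=(218,218),c3=(210,248),c4=(179.5,241)).items(): print(q,atz(ims['top'],u,v,.004))
cv2.imwrite('pics/dbg.png',np.vstack([np.hstack(dbg[i:i+2]) for i in(0,2,4)]))
E
python3 m1.py
```

```text
lamp (array([ 0.67, -0.25,  0.1 ,  0.  ]), np.float64(563.0), [np.float32(257.0), np.float32(306.0)])
cover (array([0.4273, 0.1777, 0.0041]), np.float64(207.703125), [np.float32(474.0), np.float32(147.0)])
cover (array([0.427 , 0.1776]), np.float64(56.109375), [np.float32(474.0)])
cover (array([0.4382, 0.1796]), np.float64(150.453125), [np.float32(147.0)])
hous (array([ 0.4487, -0.0163,  0.0166]), np.float64(639.28125), [np.float32(1215.0), np.float32(565.0)])
hous (array([ 0.4593, -0.0247]), np.float64(630.15625), [np.float32(1215.0)])
hous (array([ 0.4511, -0.0165]), np.float64(25.71875), [np.float32(565.0)])
gland [0.4879 0.0019 0.02  ]
mA [0.3737 0.145  0.02  ]
mB [0.4299 0.04   0.02  ]
c1 [0.4746 0.2059 0.004 ]
c2 [0.4469 0.1058 0.004 ]
c3 [0.3445 0.1329 0.004 ]
c4 [0.3699 0.2368 0.004 ]
```

View pics/dbg.png

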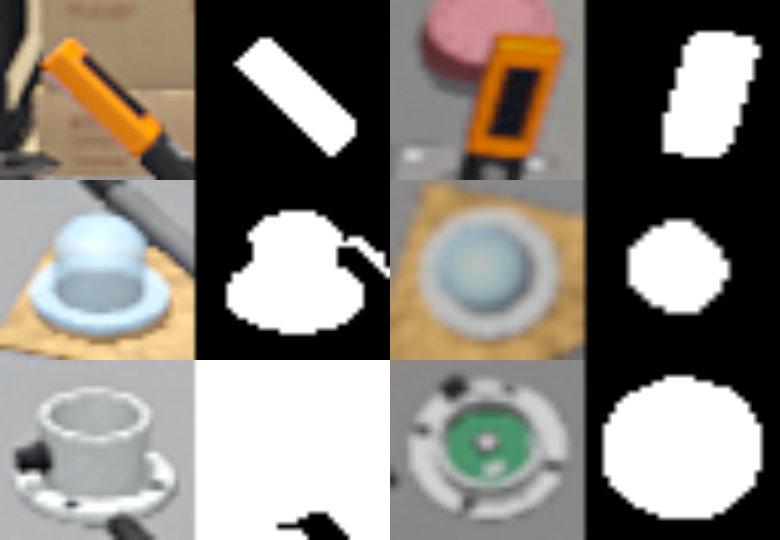

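```bash
python3 - <<'E'
s=open('m1.py').read()
a=s[:s.index('org=')]
s2=a+'''
K=np.ones((3,3),np.uint8)
op=lambda m,k=5:cv2.morphologyEx(m.astype(np.uint8),cv2.MORPH_OPEN,cv2.getStructuringElement(2,(k,k)))
org=lambda c:(c[...,2]-c[...,0]>70)&(c[...,2]>130)&(c[...,1]-c[...,0]>30)
V=views(org,dict(side=(220,130,260,168),top=(305,150,335,190)),H)
p=atz(ims['top'],325,171,.15);print(p)
lp=fit(head,V,np.array([p[0]-.04,p[1],.1,0.]),[.02,.02,.02,.1]);print('lamp',lp)
cov=lambda c:op((c[...,0]-c[...,2]>-12)&(c.max(2)>100))
Vs=views(lambda c:op(c[...,0]-c[...,2]>5,7),dict(side=(265,230,302,265)),N)
Vt=views(lambda c:c[...,0]-c[...,2]>-12,dict(top=(184,212,209,236)),H)
c=C('top',(184,212,209,236));print((c[12]).tolist())
for vs in(Vs+Vt,Vs,Vt):
  f=cover if len(vs)==2 else (lambda p:cover([p[0],p[1],.004]))
  print('cover',fit(f,vs,np.array([.4273,.1777,.0041][:3 if len(vs)==2 else 2]),[.006]*(3 if len(vs)==2 else 2)))
c=C('side',(258,197,296,230));print(c[5,:,1],c[15,:,1],c[:,20,1])
wh=lambda c:((c.min(2)>186))
Vs=views(wh,dict(side=(258,197,296,230)),N)
Vt=views(lambda c:c.min(2)>150,dict(top=(238,200,270,234)),H)
for vs in(Vs+Vt,Vs,Vt):
  f=housing if len(vs)==2 else (lambda p:housing([p[0],p[1],0]))
  print('hous',fit(f,vs,np.array([.451,-.0165,0][:3 if len(vs)==2 else 2]),[.006]*(3 if len(vs)==2 else 2)))
cv2.imwrite('pics/dbg2.png',np.vstack([np.hstack(dbg[i:i+2]) for i in(0,2,4)]))
'''
open('m2.py','w').write(s2)
E
python3 m2.py
```

```text
[ 0.5711 -0.246   0.15  ]
lamp (array([ 0.5311, -0.2391,  0.0996, -0.0907]), np.float64(75.59375), [np.float32(267.0), np.float32(307.0)])
[[94, 149, 187], [96, 159, 200], [129, 168, 197], [173, 184, 192], [189, 189, 186], [183, 179, 172], [181, 169, 148], [184, 174, 152], [187, 182, 160], [187, 187, 166], [187, 189, 172], [186, 188, 172], [187, 189, 170], [185, 186, 164], [184, 180, 158], [180, 170, 148], [165, 155, 134], [130, 122, 107], [127, 127, 123], [171, 173, 170], [189, 190, 188], [181, 183, 182], [140, 160, 178], [92, 150, 188], [91, 151, 190]]
cover (array([0.4268, 0.1782, 0.0041]), np.float64(62.0), [np.float32(447.0), np.float32(271.0)])
cover (array([0.4268, 0.1777]), np.float64(32.765625), [np.float32(447.0)])
cover (array([0.4269, 0.1786]), np.float64(28.53125), [np.float32(271.0)])
[182 181 181 181 182 181 182 180 181 180 178 177 175 180 198 216 225 226
 226 228 218 200 187 176 177 178 181 182 183 183 183 182 183 182 182 182
 183 182] [182 183 187 194 190 163 124  65  80 145 175 170 170 174 174 179 182 181
 186 190 188 179 176 168 168 166 166 157 154 170 183 181 182 181 182 182
 182 183] [185 182 181 180 178 218 185 181 184 180 181 182 179 183 229 188 171 174
 176 177 177 174 175 174 167 213 254 255 203 154 115 159 190]
hous (array([ 0.4499, -0.0163,  0.0099]), np.float64(446.46875), [np.float32(177.0), np.float32(565.0)])
hous (array([ 0.4529, -0.1192]), np.float64(185.671875), [np.float32(177.0)])
hous (array([ 0.4511, -0.0162]), np.float64(25.359375), [np.float32(565.0)])
```

View pics/dbg2.png

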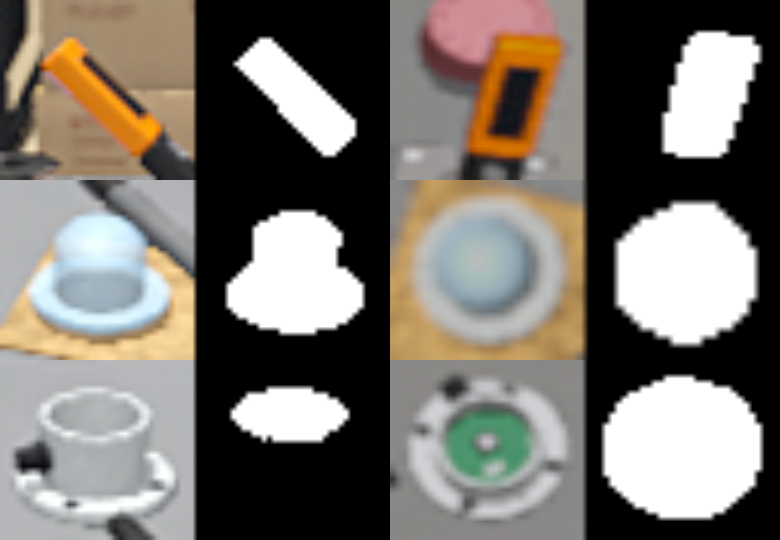

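```bash
cat >> h.py <<'E'
def st():
    s=ctrl.get_state();return s,np.array(s['position']),R.from_rotvec(s['tool_rot'])
def down(az):
    x=np.array([np.cos(az),np.sin(az),0]);z=np.array([0,0,-1.]);return R.from_matrix(np.stack([x,np.cross(z,x),z],1))
def go(p,Rt):
    s,p0,R0=st();d=R0.inv().apply(np.array(p)-p0)*1000;r=(R0.inv()*Rt).as_rotvec()
    print('t',s['time'],'pos',p0,'x-axis',R0.as_matrix()[:,0],'z',R0.as_matrix()[:,2],'F',np.array(s['ft_force']),'q',np.array(s['joint_positions']),'w',s['grip_width'],s['grip_force'])
    print('slide',d,'rot',r,np.linalg.norm(r))
E
python3 - <<'E'
exec(open('m2.py').read().split("org=lambda")[0])
Vs=views(lambda c:c.min(2)>186,dict(side=(258,197,296,230)),N)
disc=lambda p:[circ(p[:2],.031,.044)]
print('rim side',fit(disc,Vs,np.array([.451,-.0165]),[.006]*2))
print('rim xyz',fit(lambda p:[circ(p[:2],.031,p[2])],Vs,np.array([.451,-.0165,.044]),[.006]*3))
for n,(u,v) in dict(blue=(249.5,180),jar=(283,151),pink=(319,156),vise=(120,196)).items(): print(n,atz(ims['top'],u,v,.05))
go([.427,.178,.20],down(np.radians(20)))
E
```

```text
rim side (array([ 0.4505, -0.0161]), np.float64(22.234375), [np.float32(177.0)])
rim xyz (array([ 0.4498, -0.0105,  0.0466]), np.float64(20.71875), [np.float32(177.0)])
blue [ 0.5687 -0.0046  0.05  ]
jar [ 0.6692 -0.121   0.05  ]
pink [ 0.6496 -0.244   0.05  ]
vise [0.5199 0.4321 0.05  ]
t 0.1 pos [0.148  0.6324 0.2436] x-axis [-0.9737  0.2278 -0.0001] z [-0.0003 -0.0017 -1.    ] F [ 0.2528 -0.4959 -0.5097] q [-1.3269  0.3217 -0.07    1.4516  0.0226  1.3708 -0.0569] w 1.000137032500877 0.0
slide [-375.144  -378.857    44.2731] rot [-0.0005  0.0023  2.5627] 2.5627114125816406
```

```bash
cat >> h.py <<'E'
from scipy.spatial.transform import Slerp
def plan(p,Rt,n):
    """n equal calls to the target, each relative to the one before"""
    s,p0,R0=st();go(p,Rt)
    ts=np.linspace(0,1,n+1);sl=Slerp([0,1],R.concatenate([R0,Rt]))(ts);P=[p0+(np.array(p)-p0)*t for t in ts]
    for i in range(n): print(i,'slide',sl[i].inv().apply(P[i+1]-P[i])*1000,'rot',(sl[i].inv()*sl[i+1]).as_rotvec())
E
python3 -c "
from h import *
plan([.427,.178,.18],down(np.radians(20)),4)"
```

```text
t 0.1 pos [0.148  0.6324 0.2436] x-axis [-0.9737  0.2278 -0.0001] z [-0.0003 -0.0017 -1.    ] F [ 0.2528 -0.4959 -0.5097] q [-1.3269  0.3217 -0.07    1.4516  0.0226  1.3708 -0.0569] w 1.000137032500877 0.0
slide [-375.1419 -378.8221   64.273 ] rot [-0.0005  0.0023  2.5627] 2.5627114125816406
0 slide [-93.7855 -94.7055  16.0683] rot [-0.0001  0.0006  0.6407]
1 slide [-131.8053  -19.8645   15.9938] rot [-0.0001  0.0006  0.6407]
2 slide [-117.55     62.8608   15.9232] rot [-0.0001  0.0006  0.6407]
3 slide [-56.6736 120.66    15.8844] rot [-0.0001  0.0006  0.6407]
```

Emit:
send_rows:
  motion:
    - {"claw": 0.6,"slide": [-23,-24,4],"delta_rot": [0,0,0.13]}
    - {"claw": 0.6,"slide": [-47,-47,8],"delta_rot": [0,0,0.26]}
    - {"claw": 0.6,"slide": [-70,-71,12],"delta_rot": [0,0,0.38]}
    - {"claw": 0.6,"slide": [-94,-95,16],"delta_rot": [0,0,0.51]}
    - {"claw": 0.6,"slide": [-94,-95,16],"delta_rot": [0,0,0.64]}

```text
time: 0.6
position: [0.2221, 0.5143, 0.2277]
tool_rot: [1.34, 2.838, -0.004]
ft_force: [-0.0, 1.0, -0.2]
grip_width: 0.806
grip_force: 0.0
```

Emit:
send_rows:
  motion:
    - {"claw": 0.6,"slide": [-33,-5,4],"delta_rot": [0,0,0.13]}
    - {"claw": 0.6,"slide": [-66,-10,8],"delta_rot": [0,0,0.26]}
    - {"claw": 0.6,"slide": [-99,-15,12],"delta_rot": [0,0,0.38]}
    - {"claw": 0.6,"slide": [-132,-20,16],"delta_rot": [0,0,0.51]}
    - {"claw": 0.6,"slide": [-132,-20,16],"delta_rot": [0,0,0.64]}

```text
time: 1.1
position: [0.2909, 0.4004, 0.2117]
tool_rot: [2.165, 2.273, -0.003]
ft_force: [0.4, 0.1, -0.2]
grip_width: 0.802
grip_force: 0.0
```

Emit:
send_rows:
  motion:
    - {"claw": 0.6,"slide": [-30,16,4],"delta_rot": [0,0,0.13]}
    - {"claw": 0.6,"slide": [-59,31,8],"delta_rot": [0,0,0.26]}
    - {"claw": 0.6,"slide": [-88,47,12],"delta_rot": [0,0,0.38]}
    - {"claw": 0.6,"slide": [-118,63,16],"delta_rot": [0,0,0.51]}
    - {"claw": 0.6,"slide": [-118,63,16],"delta_rot": [0,0,0.64]}

```text
time: 1.6
position: [0.3602, 0.2865, 0.1958]
tool_rot: [2.771, 1.476, -0.002]
ft_force: [-0.0, -0.9, 0.9]
grip_width: 0.798
grip_force: 0.0
```

Emit:
send_rows:
  motion:
    - {"claw": 0.6,"slide": [-14,30,4],"delta_rot": [0,0,0.13]}
    - {"claw": 0.6,"slide": [-28,60,8],"delta_rot": [0,0,0.26]}
    - {"claw": 0.6,"slide": [-42,90,12],"delta_rot": [0,0,0.38]}
    - {"claw": 0.6,"slide": [-57,121,16],"delta_rot": [0,0,0.51]}
    - {"claw": 0.6,"slide": [-57,121,16],"delta_rot": [0,0,0.64]}

```text
time: 2.1
position: [0.4298, 0.1724, 0.18]
tool_rot: [3.095, 0.529, -0.001]
ft_force: [-0.5, 0.4, 0.4]
grip_width: 0.804
grip_force: 0.0
```

```bash
python3 -c "
from h import *
plan([.427,.178,.038],down(np.radians(20)),1)"
```

```text
t 2.1 pos [0.4298 0.1724 0.18  ] x-axis [ 0.9431  0.3324 -0.0007] z [ 0.    -0.002 -1.   ] F [-0.4873  0.3721  0.3673] q [-0.8652 -0.0483  0.4166  1.9941  0.023   1.1926 -1.6895] w 0.8037736723754589 0.0
slide [ -0.6583  -6.5168 141.9601] rot [ 0.0019  0.0007 -0.0102] 0.01043958338375707
0 slide [ -0.6583  -6.5168 141.9601] rot [ 0.0019  0.0007 -0.0102]
```

Emit:
send_rows:
  motion:
    - {"claw": 0.6,"slide": [-1,-6,40],"delta_rot": [0,0,-0.01]}
    - {"claw": 0.6,"slide": [-1,-6,80],"delta_rot": [0,0,-0.01]}
    - {"claw": 0.6,"slide": [-1,-6,100],"delta_rot": [0,0,-0.01]}
    - {"claw": 0.6,"slide": [-1,-6,100],"delta_rot": [0,0,-0.01]}

```text
time: 2.5
position: [0.4223, 0.1811, 0.0775]
tool_rot: [3.087, 0.565, -0.01]
ft_force: [-0.6, 0.1, 0.4]
grip_width: 0.799
grip_force: 0.0
```

```bash
python3 -c "
from h import *
plan([.427,.178,.0385],down(np.radians(20)),1)
for n in('side','top'):
    im=ctrl.get_image(n);print(n,proj(im,[.427,.178,.02]))
    cv2.imwrite('pics/pre_%s.png'%n,im['color'])
a=cv2.imread('pics/pre_side.png')[190:280,240:340];b=cv2.imread('pics/pre_top.png')[180:270,150:250]
cv2.imwrite('pics/pre.png',cv2.resize(np.hstack([a,b]),(800,360),interpolation=cv2.INTER_CUBIC))"
```

```text
t 2.5 pos [0.4223 0.1811 0.0775] x-axis [ 0.9353  0.3539 -0.0069] z [-0.0058 -0.0041 -1.    ] F [-0.6218  0.0679  0.4408] q [-0.8646  0.0782  0.4167  2.105  -0.0368  0.9723 -1.6371] w 0.7987632521588623 0.0
slide [ 3.5217  4.5187 38.9864] rot [0.0019 0.0069 0.0126] 0.014497380726066565
0 slide [ 3.5217  4.5187 38.9864] rot [0.0019 0.0069 0.0126]
side [283.5347 248.5039]
top [196.3586 223.4485]
```

View pics/pre.png

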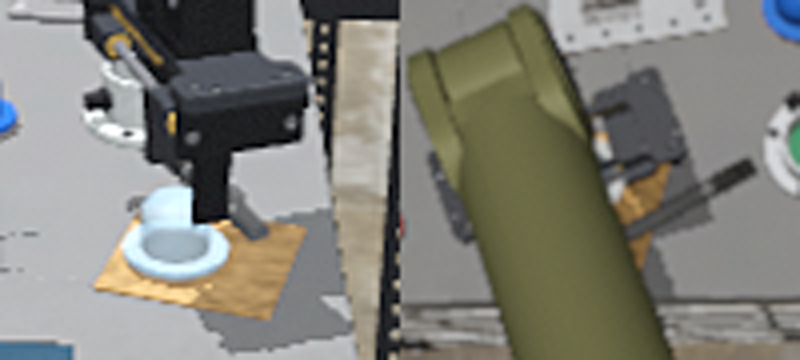

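The side view shows the near finger in front of the dome and to its right (210,195), and the marker is clear of it. I'll let the arm settle and descend.

Emit:
send_rows:
  motion:
    - {"claw": 0.6,"slide": [3,4,15],"delta_rot": [0,0.007,0.012]}
    - {"claw": 0.6,"slide": [3,4,15],"delta_rot": [0,0.007,0.012]}
    - {"claw": 0.6,"slide": [3,4,15],"delta_rot": [0,0.007,0.012]}

```text
time: 2.9
position: [0.4299, 0.1804, 0.0668]
tool_rot: [-3.092, -0.546, -0.013]
ft_force: [0.8, 0.2, 0.1]
grip_width: 0.798
grip_force: 0.0
```

```bash
python3 -c "
from h import *
plan([.427,.178,.0385],down(np.radians(20)),1)"
```

```text
t 2.9 pos [0.4299 0.1804 0.0668] x-axis [0.9394 0.3427 0.0086] z [ 0.0078  0.0035 -1.    ] F [0.8292 0.2077 0.0978] q [-0.8573  0.0981  0.4216  2.111  -0.0497  0.933  -1.6291] w 0.7983953177396811 0.0
slide [-3.7726  1.3124 28.3167] rot [-0.0006 -0.0086  0.0008] 0.00863060654084696
0 slide [-3.7726  1.3124 28.3167] rot [-0.0006 -0.0086  0.0008]
```

Emit:
send_rows:
  motion:
    - {"claw": 0.6,"slide": [-2,1,8],"delta_rot": [0,-0.005,0]}
    - {"claw": 0.6,"slide": [-2,1,8],"delta_rot": [0,-0.005,0]}
    - {"claw": 0.6,"slide": [-2,1,8],"delta_rot": [0,-0.005,0]}
    - {"claw": 0.6,"slide": [-2,1,8],"delta_rot": [0,-0.005,0]}
    - {"claw": 0.6,"slide": [-2,1,8],"delta_rot": [0,-0.005,0]}

```text
time: 3.4
position: [0.4279, 0.1785, 0.0578]
tool_rot: [-3.093, -0.547, -0.004]
ft_force: [-0.7, -0.9, 0.1]
grip_width: 0.797
grip_force: 0.0
```

Emit:
send_rows:
  motion:
    - {"claw": 0.6,"slide": [0,0,0],"delta_rot": [0,0,0]}
    - {"claw": 0.6,"slide": [0,0,0],"delta_rot": [0,0,0]}

```text
time: 3.6
position: [0.4278, 0.1784, 0.0576]
tool_rot: [-3.093, -0.547, -0.003]
ft_force: [0.3, 0.2, 0.2]
grip_width: 0.803
grip_force: 0.0
```

```bash
python3 -c "
from h import *
plan([.427,.178,.0385],down(np.radians(20)),1)"
```

```text
t 3.6 pos [0.4278 0.1784 0.0576] x-axis [0.9394 0.3427 0.0022] z [ 0.002   0.0009 -1.    ] F [0.291  0.213  0.2213] q [-0.8542  0.1122  0.4222  2.1192 -0.0577  0.9186 -1.6203] w 0.8034377703164051 0.0
slide [-0.9211  0.1549 19.1234] rot [-0.0001 -0.0022  0.0008] 0.0023235266416620375
0 slide [-0.9211  0.1549 19.1234] rot [-0.0001 -0.0022  0.0008]
```

Emit:
send_rows:
  motion:
    - {"claw": 0.6,"slide": [-1,0,10],"delta_rot": [0,-0.002,0.001]}
    - {"claw": 0.6,"slide": [-1,0,19],"delta_rot": [0,-0.002,0.001]}
    - {"claw": 0.6,"slide": [-1,0,19],"delta_rot": [0,-0.002,0.001]}
    - {"claw": 0.6,"slide": [-1,0,19],"delta_rot": [0,-0.002,0.001]}
    - {"claw": 0.2,"slide": [-1,0,19],"delta_rot": [0,-0.002,0.001]}

```text
time: 4.1
position: [0.4269, 0.1781, 0.0386]
tool_rot: [-3.094, -0.545, -0.0]
ft_force: [-0.3, -0.1, 0.3]
grip_width: 0.763
grip_force: 0.0
```

Emit:
send_rows:
  grip_force: 15
  motion:
    - {"claw": -0.5,"slide": [0,0,0],"delta_rot": [0,0,0]}
    - {"claw": -0.5,"slide": [0,0,0],"delta_rot": [0,0,0]}
    - {"claw": -0.5,"slide": [0,0,0],"delta_rot": [0,0,0]}
    - {"claw": -0.5,"slide": [0,0,0],"delta_rot": [0,0,0]}

```text
time: 4.5
position: [0.427, 0.1782, 0.0387]
tool_rot: [-3.094, -0.545, -0.001]
ft_force: [-0.3, 0.2, 1.2]
grip_width: 0.501
grip_force: 15.0
```

```bash
python3 -c "
from h import *
plan([.427,.178,.14],down(np.radians(20)),1)"
```

```text
t 4.5 pos [0.427  0.1782 0.0387] x-axis [0.9398 0.3418 0.0005] z [ 0.0004  0.0004 -1.    ] F [-0.2501  0.1978  1.1992] q [-0.8492  0.1442  0.4206  2.133  -0.0767  0.8777 -1.6054] w 0.5007683646844054 15.000086319632828
slide [   0.0082    0.1561 -101.2528] rot [-0.0003 -0.0005 -0.0002] 0.0006025562813516047
0 slide [   0.0082    0.1561 -101.2528] rot [-0.0003 -0.0005 -0.0002]
```

Emit:
send_rows:
  motion:
    - {"claw": -0.5,"slide": [0,0,-15],"delta_rot": [0,0,0]}
    - {"claw": -0.5,"slide": [0,0,-50],"delta_rot": [0,0,0]}
    - {"claw": -0.5,"slide": [0,0,-80],"delta_rot": [0,0,0]}
    - {"claw": -0.5,"slide": [0,0,-100],"delta_rot": [0,0,0]}
    - {"claw": -0.5,"slide": [0,0,-100],"delta_rot": [0,0,0]}

```text
time: 5.0
position: [0.4288, 0.1791, 0.1414]
tool_rot: [-3.091, -0.545, -0.009]
ft_force: [-0.3, 0.5, -1.2]
grip_width: 0.503
grip_force: 15.0
```

```bash
python3 -c "
from h import *
plan([.4508,-.0162,.125],down(np.radians(20)),1)"
```

```text
t 5.0 pos [0.4288 0.1791 0.1414] x-axis [0.9397 0.3418 0.0061] z [ 0.0051  0.0038 -1.    ] F [-0.2751  0.5331 -1.1914] q [-0.8719 -0.0086  0.4212  2.0415  0.0026  1.1017 -1.6739] w 0.5034060290425597 14.999910586047918
slide [-46.1602 191.0785  15.8171] rot [-0.0018 -0.0061 -0.0002] 0.006321904288604139
0 slide [-46.1602 191.0785  15.8171] rot [-0.0018 -0.0061 -0.0002]
```

Emit:
send_rows:
  motion:
    - {"claw": -0.5,"slide": [-9,38,3],"delta_rot": [0,0,0]}
    - {"claw": -0.5,"slide": [-19,77,6],"delta_rot": [0,0,0]}
    - {"claw": -0.5,"slide": [-28,115,9],"delta_rot": [0,0,0]}
    - {"claw": -0.5,"slide": [-37,153,12],"delta_rot": [0,0,0]}
    - {"claw": -0.5,"slide": [-45,191,16],"delta_rot": [0,0,0]}

```text
time: 5.5
position: [0.449, -0.0183, 0.1214]
tool_rot: [-3.093, -0.545, 0.002]
ft_force: [-0.6, 0.0, -1.4]
grip_width: 0.503
grip_force: 15.0
```

Emit:
send_rows:
  motion:
    - {"claw": -0.5,"slide": [0,0,0],"delta_rot": [0,0,0]}
    - {"claw": -0.5,"slide": [0,0,0],"delta_rot": [0,0,0]}
    - {"claw": -0.5,"slide": [0,0,0],"delta_rot": [0,0,0]}

```text
time: 5.8
position: [0.4493, -0.0158, 0.1219]
tool_rot: [-3.093, -0.547, 0.002]
ft_force: [-0.1, -0.1, -0.2]
grip_width: 0.501
grip_force: 15.0
```

```bash
python3 -c "
from h import *
plan([.4508,-.0162,.10],down(np.radians(20)),1)
im=ctrl.get_image('side');s,p,r=st()
import pickle;pickle.dump((im,p),open('i1.pkl','wb'))
c=im['color'][165:240,250:330];cv2.imwrite('pics/hov.png',cv2.resize(c,None,fx=7,fy=7,interpolation=cv2.INTER_CUBIC))
"
```

```text
t 5.8 pos [ 0.4493 -0.0158  0.1219] x-axis [ 0.9393  0.343  -0.0011] z [-0.0012  0.0001 -1.    ] F [-0.1466 -0.1121 -0.2263] q [-0.6669 -0.0242  0.643   2.0957  0.0164  1.0665 -1.2526] w 0.5005884046414192 15.0000918621663
slide [ 1.2927  0.898  21.8555] rot [-0.0005  0.0011  0.0011] 0.0016016565548617012
0 slide [ 1.2927  0.898  21.8555] rot [-0.0005  0.0011  0.0011]
```

View pics/hov.png

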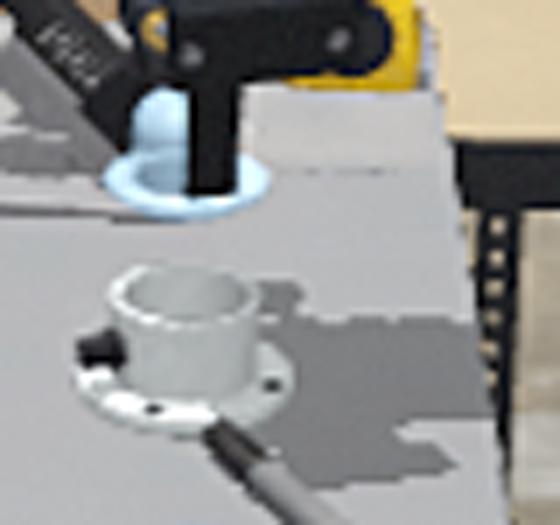

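```bash
python3 - <<'E'
from fit import *
import pickle
im,p=pickle.load(open('i1.pkl','rb'))
b=(262,183,292,198);c=im['color'][b[1]:b[3],b[0]:b[2]].astype(int)
m=biggest(c[...,0]-c[...,2]>8,True)
print(m.astype(int))
V=[(im,m,b)]
z=p[2]-.0347
print('cover rel tcp',fit(lambda q:[cyl(q[0],q[1],z,.033,.006,.010)],V,p[:2],[.005]*2),p)
b2=(262,197,292,214);c=im['color'][b2[1]:b2[3],b2[0]:b2[2]].astype(int)
m2=biggest(c.min(2)>186,False);print(m2.astype(int))
print('rim',fit(lambda p:[circ(p[:2],.031,.044)],[(im,m2,b2)],np.array([.451,-.0165]),[.006]*2))
E
```

```text
[[0 0 0 0 0 0 1 1 1 1 1 1 1 1 1 1 0 0 0 0 0 0 0 0 0 0 0 0 0 0]
 [0 0 0 0 0 1 1 1 1 1 1 1 1 1 1 1 1 1 0 0 0 0 0 0 0 0 0 0 0 0]
 [0 0 0 0 0 1 1 1 1 1 1 1 1 1 1 1 1 1 1 1 0 0 0 0 0 0 0 0 0 0]
 [0 0 0 0 1 1 1 1 1 1 1 1 1 1 1 1 1 1 1 1 1 1 0 0 0 0 0 0 0 0]
 [0 0 0 0 1 1 1 1 1 1 1 1 1 1 1 1 1 1 1 1 1 1 1 1 1 0 0 0 0 0]
 [0 0 0 1 1 1 1 1 1 1 1 1 1 1 1 1 1 1 1 1 1 1 1 1 1 1 0 0 0 0]
 [0 0 1 1 1 1 1 1 1 1 1 1 1 1 1 1 1 1 1 1 1 1 1 1 1 1 1 0 0 0]
 [0 0 1 1 1 1 1 1 1 1 1 1 1 1 1 1 1 1 1 1 1 1 1 1 1 1 1 0 0 0]
 [0 0 1 1 1 1 1 1 1 1 1 1 1 1 1 1 1 1 1 1 1 1 1 1 1 1 1 0 0 0]
 [0 0 0 1 1 1 1 1 1 1 1 1 1 1 1 1 1 1 1 1 1 1 1 1 1 1 0 0 0 0]
 [0 0 0 0 1 1 1 1 1 1 1 1 1 1 1 1 1 1 1 1 1 1 1 1 1 1 0 0 0 0]
 [0 0 0 0 0 1 1 1 1 1 1 1 1 1 1 1 1 1 1 1 1 1 1 1 1 0 0 0 0 0]
 [0 0 0 0 0 0 0 1 1 1 1 1 1 1 1 1 1 1 1 1 1 1 1 0 0 0 0 0 0 0]
 [0 0 0 0 0 0 0 0 0 1 1 1 1 1 1 1 1 1 1 1 0 0 0 0 0 0 0 0 0 0]
 [0 0 0 0 0 0 0 0 0 0 0 0 0 0 0 0 0 0 0 0 0 0 0 0 0 0 0 0 0 0]]
cover rel tcp (array([ 0.4496, -0.0143]), np.float64(68.921875), [np.float32(267.0)]) [ 0.4495 -0.0156  0.1221]
[[0 0 0 0 0 0 0 0 0 0 0 0 0 0 0 0 0 0 0 0 
[... 397 characters left out ...]
]
 [0 0 0 0 1 1 1 1 0 0 0 0 0 0 0 0 0 0 0 0 0 0 0 0 0 0 0 0 0 0]
 [0 0 0 1 1 1 0 0 0 0 0 0 0 0 0 0 0 0 0 0 0 0 0 0 0 0 0 0 0 0]
 [0 0 0 1 1 1 0 0 0 0 0 0 0 0 0 0 0 0 0 0 0 0 0 0 0 0 0 0 0 0]
 [0 0 0 1 1 1 0 0 0 0 0 0 0 0 0 0 0 0 0 0 0 0 0 0 0 0 0 0 0 0]
 [0 0 0 0 1 1 0 0 0 0 0 0 0 0 0 0 0 0 0 0 0 0 0 0 0 0 0 0 0 0]
 [0 0 0 0 0 1 1 1 0 0 0 0 0 0 0 0 0 0 0 0 0 0 0 0 0 0 0 0 0 0]
 [0 0 0 0 0 0 0 1 1 1 1 1 0 0 0 0 0 0 0 0 0 0 0 0 0 0 0 0 0 0]
 [0 0 0 0 0 0 0 0 0 1 1 1 1 1 0 0 0 0 0 0 0 0 0 0 0 0 0 0 0 0]
 [0 0 0 0 0 0 0 0 0 0 0 0 0 0 0 0 0 0 0 0 0 0 0 0 0 0 0 0 0 0]
 [0 0 0 0 0 0 0 0 0 0 0 0 0 0 0 0 0 0 0 0 0 0 0 0 0 0 0 0 0 0]]
rim (array([0.5353, 0.0151]), np.float64(33.0), [np.float32(33.0)])
```

Emit:
send_rows:
  motion:
    - {"claw": -0.5,"slide": [1.2,0.9,18],"delta_rot": [0,0.001,0.001]}
    - {"claw": -0.5,"slide": [1.2,0.9,36],"delta_rot": [0,0.001,0.001]}
    - {"claw": -0.5,"slide": [1.2,0.9,36],"delta_rot": [0,0.001,0.001]}
    - {"claw": -0.5,"slide": [1.2,0.9,36],"delta_rot": [0,0.001,0.001]}
    - {"claw": -0.5,"slide": [1.2,0.9,36],"delta_rot": [0,0.001,0.001]}

```text
time: 6.35
position: [0.4519, -0.0167, 0.0873]
tool_rot: [-3.094, -0.545, -0.004]
ft_force: [-0.1, 0.2, -0.9]
grip_width: 0.501
grip_force: 15.0
```

```bash
python3 -c "
from h import *
plan([.4508,-.0162,.0727],down(np.radians(20)),1)"
```

```text
t 6.35 pos [ 0.4519 -0.0167  0.0873] x-axis [0.9398 0.3418 0.0024] z [ 0.0023  0.0007 -1.    ] F [-0.0598  0.15   -0.8873] q [-0.6595  0.037   0.6549  2.1263 -0.0279  0.9839 -1.2114] w 0.5005889901367433 14.999969507334754
slide [-0.8966 -0.8586 14.6274] rot [ 0.0001 -0.0024 -0.0002] 0.002381920222689005
0 slide [-0.8966 -0.8586 14.6274] rot [ 0.0001 -0.0024 -0.0002]
```

Close. Lowering slowly while watching the force.

Emit:
send_rows:
  motion:
    - {"claw": -0.5,"slide": [-0.9,-0.8,3],"delta_rot": [0,-0.002,0]}
    - {"claw": -0.5,"slide": [-0.9,-0.8,5],"delta_rot": [0,-0.002,0]}
    - {"claw": -0.5,"slide": [-0.9,-0.8,7],"delta_rot": [0,-0.002,0]}
    - {"claw": -0.5,"slide": [-0.9,-0.8,9],"delta_rot": [0,-0.002,0]}
    - {"claw": -0.5,"slide": [-0.9,-0.8,10],"delta_rot": [0,-0.002,0]}

```text
time: 6.85
position: [0.45, -0.0168, 0.0763]
tool_rot: [3.094, 0.543, -0.002]
ft_force: [-0.4, 0.3, -0.3]
grip_width: 0.499
grip_force: 15.0
```

```bash
python3 -c "
from h import *
plan([.4508,-.0162,.0727],down(np.radians(20)),1)"
```

```text
t 6.85 pos [ 0.45   -0.0168  0.0763] x-axis [ 0.9402  0.3407 -0.0012] z [-0.0012 -0.0003 -1.    ] F [-0.3854  0.2757 -0.3199] q [-0.6568  0.0552  0.6559  2.1374 -0.0407  0.962  -1.2014] w 0.49946382645072784 14.999924126314
slide [ 0.9482 -0.3453  3.6131] rot [-0.0001  0.0012 -0.0014] 0.0018277805302911049
0 slide [ 0.9482 -0.3453  3.6131] rot [-0.0001  0.0012 -0.0014]
```

Emit:
send_rows:
  motion:
    - {"claw": -0.5,"slide": [0.5,0,1.5],"delta_rot": [0,0.001,0]}
    - {"claw": -0.5,"slide": [0.5,0,3],"delta_rot": [0,0.001,0]}
    - {"claw": -0.5,"slide": [0.5,0,3],"delta_rot": [0,0.001,0]}
    - {"claw": -0.5,"slide": [0.5,0,3.5],"delta_rot": [0,0.001,0]}
    - {"claw": -0.5,"slide": [0.5,0,3.5],"delta_rot": [0,0.001,0]}

```text
time: 7.35
position: [0.4505, -0.0167, 0.073]
tool_rot: [-3.094, -0.544, 0.0]
ft_force: [-0.5, 0.8, -0.4]
grip_width: 0.498
grip_force: 15.0
```

Almost at the seat and free of force, so I release.

Emit:
send_rows:
  motion:
    - {"claw": 0.1,"slide": [0,0,0],"delta_rot": [0,0,0]}
    - {"claw": 0.4,"slide": [0,0,0],"delta_rot": [0,0,0]}
    - {"claw": 0.4,"slide": [0,0,0],"delta_rot": [0,0,0]}
    - {"claw": 0.4,"slide": [0,0,0],"delta_rot": [0,0,0]}
    - {"claw": 0.4,"slide": [0,0,0],"delta_rot": [0,0,0]}

```text
time: 7.85
position: [0.4507, -0.0166, 0.0731]
tool_rot: [-3.094, -0.544, -0.0]
ft_force: [-0.9, -0.3, 0.1]
grip_width: 0.69
grip_force: 0.0
```

Emit:
send_rows:
  motion:
    - {"claw": 0.4,"slide": [0,0,-15],"delta_rot": [0,0,0]}
    - {"claw": 0.4,"slide": [0,0,-40],"delta_rot": [0,0,0]}
    - {"claw": 0.4,"slide": [0,0,-80],"delta_rot": [0,0,0]}
    - {"claw": 0.4,"slide": [0,0,-120],"delta_rot": [0,0,0]}
    - {"claw": 0.4,"slide": [0,0,-160],"delta_rot": [0,0,0]}

```text
time: 8.35
position: [0.4503, -0.0168, 0.2346]
tool_rot: [-3.094, -0.543, -0.0]
ft_force: [1.0, -0.0, -0.3]
grip_width: 0.706
grip_force: 0.0
```

```bash
python3 - <<'E'
from fit import *
import pickle
im=ctrl.get_image('side');pickle.dump(im,open('i2.pkl','wb'))
b=(255,185,300,232);c=im['color'][b[1]:b[3],b[0]:b[2]].astype(int)
k=cv2.getStructuringElement(2,(5,5))
m=biggest(cv2.morphologyEx((c[...,0]-c[...,2]>8).astype(np.uint8),cv2.MORPH_OPEN,k))
print(fit(cover,[(im,m,b)],np.array([.4505,-.0165,.038]),[.005]*3))
print(fit(lambda p:cover([*p,.038]),[(im,m,b)],np.array([.4505,-.0165]),[.005]*2))
c=np.hstack([cv2.resize(c.astype(np.uint8),None,fx=8,fy=8,interpolation=2),cv2.resize(np.repeat(m[...,None]*255,3,2).astype(np.uint8),None,fx=8,fy=8)])
cv2.imwrite('pics/seat.png',c)
yaw=-.09;L=np.array([.5311,-.2391,.099]);R_=lampR(yaw)
z=R_.as_matrix()[:,2]
# tool x=lamp x, tool z=-lamp z
Rt=R_*R.from_matrix(np.diag([1.,-1,-1]))
print('tool z',Rt.as_matrix()[:,2])
plan(L+z*.120,Rt,3)
E
```

```text
(array([ 0.4512, -0.0121,  0.0395]), np.float64(28.921875), [np.float32(347.0)])
(array([ 0.451 , -0.0157]), np.float64(30.875), [np.float32(347.0)])
tool z [ 0.7042 -0.0636 -0.7071]
t 8.4 pos [ 0.454  -0.0166  0.2412] x-axis [0.9402 0.3404 0.0108] z [ 0.0104  0.0031 -0.9999] F [ 3.9961 -0.31    3.8145] q [-0.6863 -0.1552  0.6112  1.9411  0.0895  1.3183 -1.3257] w 0.7017141194589295 0.0
slide [-80.7193 199.4833  56.598 ] rot [-0.1732  0.7618  0.4135] 0.8839041082511451
0 slide [-26.9064  66.4944  18.866 ] rot [-0.0577  0.2539  0.1378]
1 slide [-22.0377  68.8629  16.542 ] rot [-0.0577  0.2539  0.1378]
2 slide [-16.4753  70.6     15.6713] rot [-0.0577  0.2539  0.1378]
```

View pics/seat.png

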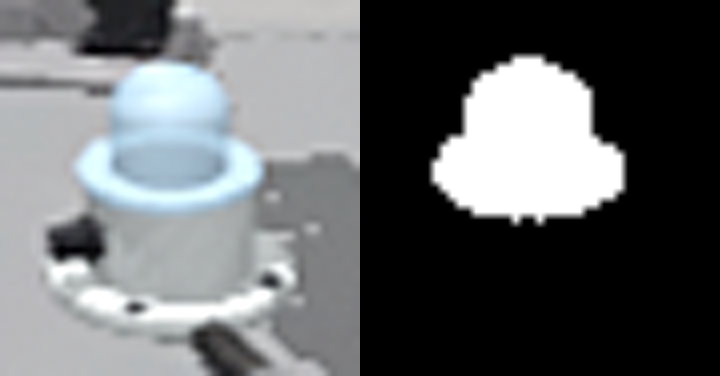

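The dome is seated level on the rim. On to the lamp: pre-grasp 120 mm back along the lamp's z.

Emit:
send_rows:
  motion:
    - {"claw": 0.6,"slide": [-9,22,6],"delta_rot": [-0.019,0.085,0.046]}
    - {"claw": 0.6,"slide": [-18,44,12],"delta_rot": [-0.038,0.169,0.092]}
    - {"claw": 0.6,"slide": [-27,66,19],"delta_rot": [-0.058,0.254,0.138]}

```text
time: 8.7
position: [0.4472, -0.076, 0.2161]
tool_rot: [3.095, 0.362, 0.34]
ft_force: [0.2, 1.1, 0.4]
grip_width: 0.786
grip_force: 0.0
```

Emit:
send_rows:
  motion:
    - {"claw": 0.6,"slide": [-7,23,5],"delta_rot": [-0.019,0.085,0.046]}
    - {"claw": 0.6,"slide": [-14,46,11],"delta_rot": [-0.038,0.169,0.092]}
    - {"claw": 0.6,"slide": [-22,69,16],"delta_rot": [-0.058,0.254,0.138]}

```text
time: 9.0
position: [0.449, -0.1037, 0.2135]
tool_rot: [-3.078, -0.281, -0.527]
ft_force: [-0.3, 0.3, 1.0]
grip_width: 0.804
grip_force: 0.0
```

Emit:
send_rows:
  motion:
    - {"claw": 0.6,"slide": [-5,23,5],"delta_rot": [-0.019,0.085,0.046]}
    - {"claw": 0.6,"slide": [-11,47,10],"delta_rot": [-0.038,0.169,0.092]}
    - {"claw": 0.6,"slide": [-16,70,15],"delta_rot": [-0.058,0.254,0.138]}
    - {"claw": 0.6,"slide": [-16,70,15],"delta_rot": [-0.058,0.254,0.138]}
    - {"claw": 0.6,"slide": [-16,70,15],"delta_rot": [-0.058,0.254,0.138]}

```text
time: 9.5
position: [0.4578, -0.1834, 0.1886]
tool_rot: [-3.007, -0.042, -0.906]
ft_force: [-0.4, 0.1, -0.1]
grip_width: 0.801
grip_force: 0.0
```

```bash
cat > lampgo.py <<'E'
from fit import *
yaw=-.09;L=np.array([.5311,-.2391,.099]);LR=lampR(yaw);F=R.from_matrix(np.diag([1.,-1,-1]));Rt=LR*F
lx,ly,lz=LR.as_matrix().T
E
python3 - <<'E'
from lampgo import *
plan(L+lz*.12,Rt,1)
s,p,r=st();print('in lamp frame',LR.inv().apply(p-L)*1000)
E
```

```text
t 9.5 pos [ 0.4578 -0.1834  0.1886] x-axis [0.8332 0.0251 0.5524] z [ 0.5524  0.0083 -0.8335] F [-0.4103  0.0703 -0.1195] q [ 0.7221 -0.3003 -0.1657  2.3092 -0.564   0.6953 -0.6326] w 0.8007451610143655 0.0
slide [-13.1388  47.7323  -2.647 ] rot [-0.0678  0.1995  0.094 ] 0.23071594143489882
0 slide [-13.1388  47.7323  -2.647 ] rot [-0.0678  0.1995  0.094 ]
in lamp frame [  8.1622  48.8791 118.51  ]
```

```bash
python3 - <<'E'
from lampgo import *
plan(L+lz*.07,Rt,1)
E
```

```text
t 9.5 pos [ 0.4578 -0.1834  0.1886] x-axis [0.8332 0.0251 0.5524] z [ 0.5524  0.0083 -0.8335] F [-0.4103  0.0703 -0.1195] q [ 0.7221 -0.3003 -0.1657  2.3092 -0.564   0.6953 -0.6326] w 0.8007451610143655 0.0
slide [-3.4122 51.5603 46.2482] rot [-0.0678  0.1995  0.094 ] 0.23071594143489882
0 slide [-3.4122 51.5603 46.2482] rot [-0.0678  0.1995  0.094 ]
```

Emit:
send_rows:
  motion:
    - {"claw": 0.6,"slide": [-1,13,12],"delta_rot": [0,0,0]}
    - {"claw": 0.6,"slide": [-2,26,24],"delta_rot": [0,0,0]}
    - {"claw": 0.6,"slide": [-3,52,35],"delta_rot": [-0.02,0.05,0.02]}
    - {"claw": 0.6,"slide": [-3,52,46],"delta_rot": [-0.04,0.1,0.05]}
    - {"claw": 0.6,"slide": [-3,52,46],"delta_rot": [-0.04,0.1,0.05]}

```text
time: 10.0
position: [0.4845, -0.23, 0.1488]
tool_rot: [2.944, -0.037, 1.049]
ft_force: [-0.7, 0.8, -0.4]
grip_width: 0.798
grip_force: 0.0
```

```bash
python3 - <<'E'
from lampgo import *
plan(L+lz*.07,Rt,1)
s,p,r=st();print('in lamp frame',LR.inv().apply(p-L)*1000)
E
```

```text
t 10.0 pos [ 0.4845 -0.23    0.1488] x-axis [ 0.7745 -0.0171  0.6323] z [ 0.6319 -0.0236 -0.7747] F [-0.734   0.7554 -0.411 ] q [ 0.6711 -0.1609 -0.0483  2.3411 -0.821   0.5076 -0.3349] w 0.7979250334010685 0.0
slide [-2.1659  4.7691 -1.3347] rot [-0.0359  0.1006  0.0509] 0.11830415445536391
0 slide [-2.1659  4.7691 -1.3347] rot [-0.0359  0.1006  0.0509]
in lamp frame [ 1.7833  4.9182 68.6408]
```

Emit:
send_rows:
  motion:
    - {"claw": 0.6,"slide": [-2,5,0],"delta_rot": [-0.018,0.05,0.025]}
    - {"claw": 0.6,"slide": [-2,5,15],"delta_rot": [-0.036,0.1,0.05]}
    - {"claw": 0.6,"slide": [-2,5,15],"delta_rot": [-0.036,0.1,0.05]}
    - {"claw": 0.6,"slide": [-2,5,15],"delta_rot": [-0.036,0.1,0.05]}
    - {"claw": 0.6,"slide": [-2,5,15],"delta_rot": [-0.036,0.1,0.05]}

```text
time: 10.5
position: [0.4938, -0.2376, 0.1398]
tool_rot: [2.861, -0.125, 1.192]
ft_force: [-0.1, -0.7, 0.6]
grip_width: 0.796
grip_force: 0.0
```

```bash
python3 - <<'E'
from lampgo import *
plan(L+lz*.005,Rt,1)
s,p,r=st();print('in lamp frame',LR.inv().apply(p-L)*1000)
from fit import *
a=ctrl.get_image('side')['color'][120:205,205:305];b=ctrl.get_image('top')['color'][145:230,270:370]
cv2.imwrite('pics/lg.png',cv2.resize(np.hstack([a,b]),(800,340),interpolation=2))
E
```

```text
t 10.5 pos [ 0.4938 -0.2376  0.1398] x-axis [ 0.7017 -0.059   0.7101] z [ 0.7069 -0.0672 -0.7041] F [-0.1475 -0.6511  0.6241] q [ 0.6018 -0.1446  0.0277  2.4093 -1.1713  0.4001 -0.0246] w 0.7959352392582419 0.0
slide [-2.7394 -2.028  50.1827] rot [ 0.0034 -0.0042  0.0043] 0.00687739436988115
0 slide [-2.7394 -2.028  50.1827] rot [ 0.0034 -0.0042  0.0043]
in lamp frame [ 2.537  -1.8474 55.2003]
```

View pics/lg.png

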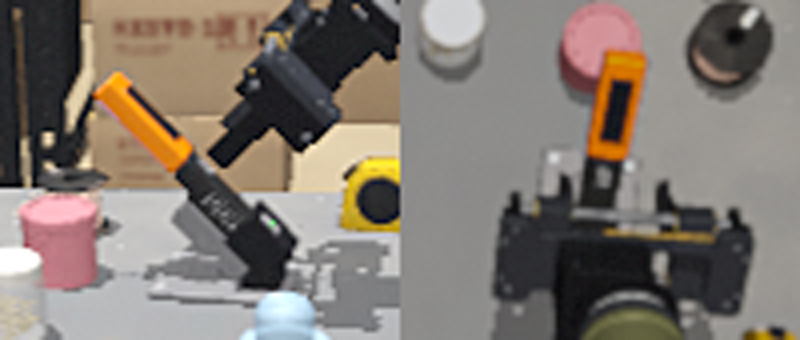

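The side view shows the gripper square to the lamp handle (crop 235,140). In the top view the finger midpoint (612,187) looks slightly right of the handle (600,185), so I'll check that by projection.

```bash
python3 - <<'E'
from lampgo import *
s,p,r=st();im=ctrl.get_image('top')
f=lambda q:((proj(im,q)-[270,145]+.5)*4).round(1)
x,y,z=r.as_matrix().T
for w in(-1,1): print('tip inner',f(p+z*.022+y*w*.0348))
print('L',f(L),'head mid top',f(L+lx*.06+lz*.0125),'boundary',f(L+lx*.015+lz*.0125),'headend',f(L+lx*.107+lz*.0125), f(L+lx*.107-lz*.0125))
b=(295,150,340,190)
for n in('top','side'):
    im=ctrl.get_image(n);B=dict(top=(305,150,335,190),side=(220,130,260,168))[n]
    c=im['color'][B[1]:B[3],B[0]:B[2]].astype(int)
    m=biggest((c[...,2]-c[...,0]>70)&(c[...,2]>130)&(c[...,1]-c[...,0]>30),True)
    r_=render(im,head([*L,yaw]),B)
    def mom(a):
        v,u=np.mgrid[:a.shape[0],:a.shape[1]];return np.array([(a*u).sum(),(a*v).sum()])/a.sum()
    print(n,mom(m),mom(r_),m.sum(),r_.sum())
    cols=lambda a:[(v,round((np.arange(a.shape[1])*a[v]).sum()/a[v].sum(),2)) for v in(10,20,28) if a[v].sum()>0]
    print(cols(m),cols(r_))
E
```

```text
tip inner [169.4 185.8]
tip inner [256.1 192.2]
L [206.4 168.9] head mid top [217.5 114. ] boundary [209.9 161.7] headend [225.8  62.4] [223.3  46.9]
top [18.5668 20.4039] [18.7335 20.4871] 307.0 342.04688
[(10, np.float64(20.5)), (20, np.float64(18.5)), (28, np.float64(17.0))] [(10, np.float64(20.32)), (20, np.float64(18.84)), (28, np.float64(17.55))]
side [20.6929 20.0187] [20.4269 20.1303] 267.0 302.64062
[(10, np.float64(14.0)), (20, np.float64(21.0)), (28, np.float64(27.0))] [(10, np.float64(14.12)), (20, np.float64(20.31)), (28, np.float64(26.65))]
```

```bash
python3 - <<'E'
from lampgo import *
ims={n:ctrl.get_image(n) for n in('top','side')}
V=[]
for n in('top','side'):
    B=dict(top=(305,150,335,190),side=(220,130,260,168))[n];im=ims[n]
    c=im['color'][B[1]:B[3],B[0]:B[2]].astype(float)
    # soft mask by orange-ness
    s=np.clip((c[...,2]-c[...,0])/ (140),0,1)
    m=biggest(s>.42,True);print(n,m.sum());V.append((im,m,B))
for e in (0,.0006,.0012):
    def hd(p):
        b=np.array([[x,y,z] for x in(.015+e,.107-e) for y in(-.017+e,.017-e) for z in(-.0125+e,.0125-e)])
        return [lampR(p[3]).apply(b)+p[:3]]
    print(e,fit(hd,V,np.array([*L,-.12]),[.005,.005,.005,.06])[:2])
    print('  z fixed',fit(lambda q:hd([q[0],q[1],.099,q[2]]),V,np.array([*L[:2],-.12]),[.005,.005,.06])[:2])
E
```

```text
top 335.0
side 281.0
0 (array([ 0.5315, -0.2387,  0.0996, -0.0959]), np.float64(53.09375))
  z fixed (array([ 0.5313, -0.2392, -0.0835]), np.float64(54.59375))
0.0006 (array([ 0.5316, -0.2384,  0.1   , -0.098 ]), np.float64(45.125))
  z fixed (array([ 0.5315, -0.2388, -0.1016]), np.float64(46.84375))
0.0012 (array([ 0.5313, -0.2379,  0.0998, -0.1041]), np.float64(52.5625))
  z fixed (array([ 0.5312, -0.2378, -0.1203]), np.float64(54.8125))
```

```bash
sed -i 's/^yaw=.*99\]);/yaw=-.10;L=np.array([.5315,-.2384,.099]);/' lampgo.py; python3 - <<'E'
from lampgo import *
plan(L+lz*.005,Rt,1)
E
```

```text
t 10.85 pos [ 0.4928 -0.2383  0.1386] x-axis [ 0.7017 -0.0621  0.7097] z [ 0.7064 -0.0688 -0.7045] F [ 0.7167 -0.182  -0.1785] q [ 0.6026 -0.1439  0.0287  2.4115 -1.1761  0.3985 -0.0209] w 0.7978221730105359 0.0
slide [-0.9288 -3.6325 50.2669] rot [-0.002  -0.0037  0.0082] 0.009253602918743786
0 slide [-0.9288 -3.6325 50.2669] rot [-0.002  -0.0037  0.0082]
```

Emit:
send_rows:
  motion:
    - {"claw": 0.6,"slide": [-1,-3.5,10],"delta_rot": [-0.002,-0.004,0.008]}
    - {"claw": 0.6,"slide": [-1,-3.5,20],"delta_rot": [-0.002,-0.004,0.008]}
    - {"claw": 0.6,"slide": [-1,-3.5,30],"delta_rot": [-0.002,-0.004,0.008]}
    - {"claw": 0.6,"slide": [-1,-3.5,30],"delta_rot": [-0.002,-0.004,0.008]}
    - {"claw": 0.6,"slide": [-1,-3.5,30],"delta_rot": [-0.002,-0.004,0.008]}

```text
time: 11.35
position: [0.5134, -0.2365, 0.1163]
tool_rot: [2.865, -0.143, 1.185]
ft_force: [-0.5, 0.0, 0.3]
grip_width: 0.801
grip_force: 0.0
```

```bash
python3 - <<'E'
from lampgo import *
plan(L+lz*.005,Rt,1)
E
```

```text
t 11.35 pos [ 0.5134 -0.2365  0.1163] x-axis [ 0.7043 -0.0708  0.7064] z [ 0.7029 -0.07   -0.7079] F [-0.5171  0.038   0.3007] q [ 0.5621 -0.0621  0.0275  2.3954 -1.3287  0.3484  0.1048] w 0.8007309154448551 0.0
slide [ 0.6725  0.0817 20.1188] rot [-0.0005  0.0011 -0.0001] 0.0011994948848672456
0 slide [ 0.6725  0.0817 20.1188] rot [-0.0005  0.0011 -0.0001]
```

Emit:
send_rows:
  motion:
    - {"claw": 0.6,"slide": [0,0,10],"delta_rot": [0,0,0]}
    - {"claw": 0.6,"slide": [0,0,20],"delta_rot": [0,0,0]}
    - {"claw": 0.6,"slide": [0,0,20],"delta_rot": [0,0,0]}
    - {"claw": 0.6,"slide": [0,0,20],"delta_rot": [0,0,0]}
    - {"claw": 0,"slide": [0,0,20],"delta_rot": [0,0,0]}

```text
time: 11.85
position: [0.5274, -0.2382, 0.1028]
tool_rot: [2.864, -0.143, 1.186]
ft_force: [-0.3, -0.8, -1.1]
grip_width: 0.762
grip_force: 0.0
```

Emit:
send_rows:
  grip_force: 30
  motion:
    - {"claw": -0.7,"slide": [0,0,0],"delta_rot": [0,0,0]}
    - {"claw": -0.7,"slide": [0,0,0],"delta_rot": [0,0,0]}
    - {"claw": -0.7,"slide": [0,0,0],"delta_rot": [0,0,0]}
    - {"claw": -0.7,"slide": [0,0,0],"delta_rot": [0,0,0]}
    - {"claw": -0.7,"slide": [0,0,0],"delta_rot": [0,0,0]}

```text
time: 12.35
position: [0.5278, -0.2376, 0.1024]
tool_rot: [2.865, -0.142, 1.186]
ft_force: [-1.2, 1.4, 0.5]
grip_width: 0.346
grip_force: 29.5
```

```bash
python3 - <<'E'
from lampgo import *
s,p,r=st()
plan(p+lx*.07,Rt,1)
print('in lamp frame',LR.inv().apply(p-L)*1000)
E
```

```text
t 12.35 pos [ 0.5278 -0.2376  0.1024] x-axis [ 0.7038 -0.0703  0.7069] z [ 0.7035 -0.0695 -0.7073] F [-1.2448  1.4142  0.5385] q [ 0.5458 -0.0042  0.0251  2.3788 -1.4542  0.3298  0.2229] w 0.3459351068177668 29.482473181556685
slide [70.      0.0219 -0.0195] rot [-0.0011  0.0003  0.0003] 0.0011771481054980832
0 slide [70.      0.0219 -0.0195] rot [-0.0011  0.0003  0.0003]
in lamp frame [-0.2833  0.428   5.1026]
```

Gripped at 30 mm, handle width. I draw it out along tool x in small steps.

Emit:
send_rows:
  motion:
    - {"claw": -0.7,"slide": [6,0,0],"delta_rot": [0,0,0]}
    - {"claw": -0.7,"slide": [14,0,0],"delta_rot": [0,0,0]}
    - {"claw": -0.7,"slide": [22,0,0],"delta_rot": [0,0,0]}
    - {"claw": -0.7,"slide": [28,0,0],"delta_rot": [0,0,0]}
    - {"claw": -0.7,"slide": [28,0,0],"delta_rot": [0,0,0]}

```text
time: 12.85
position: [0.5474, -0.2398, 0.1219]
tool_rot: [2.865, -0.142, 1.185]
ft_force: [-0.6, 0.2, 0.4]
grip_width: 0.34
grip_force: 29.4
```

```bash
python3 - <<'E'
from lampgo import *
s,p,r=st()
plan(L+lz*.005+lx*.075,Rt,1)
print('in lamp frame',LR.inv().apply(p-L)*1000)
E
```

```text
t 12.85 pos [ 0.5474 -0.2398  0.1219] x-axis [ 0.7043 -0.07    0.7065] z [ 0.703  -0.0699 -0.7077] F [-0.6043  0.2041  0.3617] q [ 0.5339 -0.0085  0.0126  2.3292 -1.3034  0.3224  0.0463] w 0.33997955391804796 29.430938314191568
slide [47.5418  0.2584 -0.0958] rot [-0.0006  0.0009  0.0006] 0.0012511704094924129
0 slide [47.5418  0.2584 -0.0958] rot [-0.0006  0.0009  0.0006]
in lamp frame [27.458   0.2286  4.9472]
```

Emit:
send_rows:
  motion:
    - {"claw": -0.7,"slide": [12,0,0],"delta_rot": [0,0,0]}
    - {"claw": -0.7,"slide": [24,0,0],"delta_rot": [0,0,0]}
    - {"claw": -0.7,"slide": [36,0,0],"delta_rot": [0,0,0]}
    - {"claw": -0.7,"slide": [50,0,0],"delta_rot": [0,0,0]}
    - {"claw": -0.7,"slide": [50,0,0],"delta_rot": [0,0,0]}

```text
time: 13.35
position: [0.5836, -0.2435, 0.1585]
tool_rot: [2.863, -0.141, 1.188]
ft_force: [0.1, 0.5, -1.3]
grip_width: 0.348
grip_force: 29.4
```

Emit:
send_rows:
  motion:
    - {"claw": -0.7,"slide": [10,0,0],"delta_rot": [0,0,0]}
    - {"claw": -0.7,"slide": [20,0,0],"delta_rot": [0,0,0]}
    - {"claw": -0.7,"slide": [20,0,0],"delta_rot": [0,0,0]}

```text
time: 13.65
position: [0.5968, -0.2447, 0.1716]
tool_rot: [2.865, -0.142, 1.186]
ft_force: [-0.4, -0.9, -2.1]
grip_width: 0.345
grip_force: 29.4
```

```bash
cat > fin.py <<'E'
from lampgo import *
H=np.array([.4508,-.0162]);az=np.radians(90)
zt=.086+.10+.012+.005
tgt=np.array([H[0]-.061*np.cos(az),H[1]-.061*np.sin(az),zt])
E
python3 - <<'E'
from fin import *
s,p,r=st()
print('in lamp frame',LR.inv().apply(p-L)*1000, 'target',tgt)
print('level in place first:');plan(p+np.array([-.02,0,.08]),down(yaw),3)
E
```

```text
in lamp frame [97.6736  0.2065  4.9399] target [ 0.4508 -0.0772  0.203 ]
level in place first:
t 13.65 pos [ 0.5968 -0.2447  0.1716] x-axis [ 0.7038 -0.0698  0.7069] z [ 0.7035 -0.0699 -0.7073] F [-0.3565 -0.8683 -2.1023] q [ 0.5101 -0.0007 -0.0151  2.1967 -0.9578  0.3399 -0.3534] w 0.3451075196403281 29.43044932022417
slide [ 42.4772   1.9843 -70.6523] rot [-0.0003 -0.7851  0.001 ] 0.7851405734220314
0 slide [ 14.1591   0.6614 -23.5508] rot [-0.0001 -0.2617  0.0003]
1 slide [  7.5837   0.6603 -26.4122] rot [-0.0001 -0.2617  0.0003]
2 slide [  0.4919   0.6617 -27.475 ] rot [-0.0001 -0.2617  0.0003]
```

Emit:
send_rows:
  motion:
    - {"claw": -0.7,"slide": [5,0,-8],"delta_rot": [0,-0.085,0]}
    - {"claw": -0.7,"slide": [10,0,-16],"delta_rot": [0,-0.17,0]}
    - {"claw": -0.7,"slide": [14,0,-24],"delta_rot": [0,-0.26,0]}
    - {"claw": -0.7,"slide": [14,0,-24],"delta_rot": [0,-0.26,0]}

```text
time: 14.05
position: [0.5912, -0.2448, 0.2011]
tool_rot: [3.003, -0.147, 0.808]
ft_force: [1.0, 0.7, -3.0]
grip_width: 0.345
grip_force: 29.4
```

Emit:
send_rows:
  motion:
    - {"claw": -0.7,"slide": [3,0,-9],"delta_rot": [0,-0.085,0]}
    - {"claw": -0.7,"slide": [5,0,-18],"delta_rot": [0,-0.17,0]}
    - {"claw": -0.7,"slide": [8,0,-26],"delta_rot": [0,-0.26,0]}
    - {"claw": -0.7,"slide": [8,0,-26],"delta_rot": [0,-0.26,0]}

```text
time: 14.45
position: [0.5857, -0.2428, 0.2258]
tool_rot: [3.099, -0.15, 0.416]
ft_force: [0.6, 0.4, -2.6]
grip_width: 0.345
grip_force: 29.4
```

Emit:
send_rows:
  motion:
    - {"claw": -0.7,"slide": [0,0,-9],"delta_rot": [0,-0.085,0]}
    - {"claw": -0.7,"slide": [0,0,-18],"delta_rot": [0,-0.17,0]}
    - {"claw": -0.7,"slide": [0,0,-27],"delta_rot": [0,-0.26,0]}
    - {"claw": -0.7,"slide": [0,0,-27],"delta_rot": [0,-0.26,0]}

```text
time: 14.85
position: [0.5778, -0.2419, 0.2497]
tool_rot: [-3.135, 0.152, -0.009]
ft_force: [0.0, -0.2, -3.7]
grip_width: 0.345
grip_force: 29.4
```

```bash
python3 - <<'E'
from fin import *
plan(tgt+[.0,0,.06],down(az),5)
E
```

```text
t 14.85 pos [ 0.5778 -0.2419  0.2497] x-axis [ 0.9953 -0.0968  0.0056] z [ 0.0058  0.0023 -1.    ] F [ 0.0102 -0.2282 -3.6943] q [ 0.3926  0.265  -0.0442  1.5111  0.0076  1.361  -1.3193] w 0.34503966680261483 29.430769294217924
slide [-142.2626 -151.6658  -13.6772] rot [ 0.0025 -0.0066 -1.6677] 1.6677297586667437
0 slide [-28.4525 -30.3332  -2.7354] rot [ 0.0005 -0.0013 -0.3335]
1 slide [-16.9569 -37.9785  -2.6879] rot [ 0.0005 -0.0013 -0.3335]
2 slide [ -3.5917 -41.4389  -2.6541] rot [ 0.0005 -0.0013 -0.3335]
3 slide [ 10.1699 -40.3329  -2.6377] rot [ 0.0005 -0.0013 -0.3335]
4 slide [ 22.8109 -34.7825  -2.6405] rot [ 0.0005 -0.0013 -0.3335]
```

Emit:
send_rows:
  motion:
    - {"claw": -0.7,"slide": [-9,-10,-1],"delta_rot": [0,0,-0.11]}
    - {"claw": -0.7,"slide": [-18,-20,-2],"delta_rot": [0,0,-0.22]}
    - {"claw": -0.7,"slide": [-28,-30,-3],"delta_rot": [0,0,-0.33]}

```text
time: 15.15
position: [0.5502, -0.2095, 0.2518]
tool_rot: [-3.119, -0.369, -0.01]
ft_force: [0.0, -0.3, -2.0]
grip_width: 0.345
grip_force: 29.4
```

Emit:
send_rows:
  motion:
    - {"claw": -0.7,"slide": [-6,-13,-1],"delta_rot": [0,0,-0.11]}
    - {"claw": -0.7,"slide": [-12,-26,-2],"delta_rot": [0,0,-0.22]}
    - {"claw": -0.7,"slide": [-17,-38,-3],"delta_rot": [0,0,-0.33]}

```text
time: 15.45
position: [0.5246, -0.1763, 0.2549]
tool_rot: [3.017, 0.876, 0.01]
ft_force: [-0.5, 0.0, -1.8]
grip_width: 0.345
grip_force: 29.4
```

Emit:
send_rows:
  motion:
    - {"claw": -0.7,"slide": [-1,-14,-1],"delta_rot": [0,0,-0.11]}
    - {"claw": -0.7,"slide": [-2,-28,-2],"delta_rot": [0,0,-0.22]}
    - {"claw": -0.7,"slide": [-4,-41,-3],"delta_rot": [0,0,-0.33]}

```text
time: 15.75
position: [0.4996, -0.1435, 0.2577]
tool_rot: [2.831, 1.36, 0.01]
ft_force: [0.1, -0.6, -2.9]
grip_width: 0.342
grip_force: 29.4
```

Emit:
send_rows:
  motion:
    - {"claw": -0.7,"slide": [3,-13,-1],"delta_rot": [0,0,-0.11]}
    - {"claw": -0.7,"slide": [6,-26,-2],"delta_rot": [0,0,-0.22]}
    - {"claw": -0.7,"slide": [10,-40,-3],"delta_rot": [0,0,-0.33]}

```text
time: 16.05
position: [0.4747, -0.1111, 0.2605]
tool_rot: [2.569, 1.804, 0.009]
ft_force: [-0.0, 0.7, -2.3]
grip_width: 0.345
grip_force: 29.4
```

Emit:
send_rows:
  motion:
    - {"claw": -0.7,"slide": [7,-12,-1],"delta_rot": [0,0,-0.11]}
    - {"claw": -0.7,"slide": [15,-24,-2],"delta_rot": [0,0,-0.22]}
    - {"claw": -0.7,"slide": [23,-35,-3],"delta_rot": [0,0,-0.33]}
    - {"claw": -0.7,"slide": [23,-35,-3],"delta_rot": [0,0,-0.33]}
    - {"claw": -0.7,"slide": [23,-35,-3],"delta_rot": [0,0,-0.33]}

```text
time: 16.55
position: [0.4507, -0.0783, 0.2643]
tool_rot: [2.244, 2.193, 0.007]
ft_force: [-0.9, 0.3, -2.2]
grip_width: 0.345
grip_force: 29.4
```

```bash
python3 - <<'E'
from fin import *
plan(tgt,down(az),1)
E
```

```text
t 16.55 pos [ 0.4507 -0.0783  0.2643] x-axis [0.023  0.9997 0.    ] z [ 0.006  -0.0001 -1.    ] F [-0.8668  0.2818 -2.1831] q [ 0.3506 -0.0965 -0.2198  1.8697 -0.0221  1.3601  0.1133] w 0.34541645972381363 29.43190892167081
slide [ 1.0735 -0.2844 61.3477] rot [ 0.006   0.0001 -0.023 ] 0.023794623402744595
0 slide [ 1.0735 -0.2844 61.3477] rot [ 0.006   0.0001 -0.023 ]
```

Emit:
send_rows:
  motion:
    - {"claw": -0.7,"slide": [1,0,15],"delta_rot": [0.006,0,-0.02]}
    - {"claw": -0.7,"slide": [1,0,30],"delta_rot": [0.006,0,-0.02]}
    - {"claw": -0.7,"slide": [1,0,45],"delta_rot": [0.006,0,-0.02]}
    - {"claw": -0.7,"slide": [1,0,60],"delta_rot": [0.006,0,-0.02]}
    - {"claw": -0.7,"slide": [1,0,60],"delta_rot": [0.006,0,-0.02]}

```text
time: 17.05
position: [0.4498, -0.0772, 0.2018]
tool_rot: [-2.219, -2.216, 0.006]
ft_force: [0.1, -0.1, -3.1]
grip_width: 0.348
grip_force: 29.4
```

Emit:
send_rows:
  motion:
    - {"claw": -0.7,"slide": [0,0,0],"delta_rot": [0,0,0]}
    - {"claw": -0.7,"slide": [0,0,0],"delta_rot": [0,0,0]}
    - {"claw": -0.7,"slide": [0,0,0],"delta_rot": [0,0,0]}
    - {"claw": -0.7,"slide": [0,0,0],"delta_rot": [0,0,0]}
    - {"claw": -0.7,"slide": [0,0,0],"delta_rot": [0,0,0]}

```text
time: 17.55
position: [0.4519, -0.077, 0.2058]
tool_rot: [2.222, 2.221, -0.001]
ft_force: [-0.6, 0.6, -3.3]
grip_width: 0.346
grip_force: 29.4
```

```bash
python3 - <<'E'
from fin import *
plan(tgt,down(az),1)
im=ctrl.get_image('side')
b=(240,110,320,235);c=im['color'][b[1]:b[3],b[0]:b[2]]
s=lambda q:proj(im,q)-[b[0],b[1]]
print('expected window',s([*H,.186])*4.8,'dome top',s([*H,.086])*4.8)
cv2.imwrite('pics/fin.png',cv2.resize(c,None,fx=4.8,fy=4.8,interpolation=2))
B=(255,185,300,232);c=im['color'][B[1]:B[3],B[0]:B[2]].astype(int)
k=cv2.getStructuringElement(2,(5,5))
m=biggest(cv2.morphologyEx((c[...,0]-c[...,2]>8).astype(np.uint8),cv2.MORPH_OPEN,k))
print(fit(lambda p:cover([*p,.038]),[(im,m,B)],np.array([.4505,-.0165]),[.005]*2))
E
```

```text
t 17.55 pos [ 0.4519 -0.077   0.2058] x-axis [ 0.0005  1.     -0.0005] z [-0.0003 -0.0005 -1.    ] F [-0.6408  0.6238 -3.3238] q [ 0.3455 -0.054  -0.2265  1.9494 -0.0122  1.245   0.1227] w 0.34625774586674296 29.431708494316524
slide [-0.1916 -1.1381  2.7562] rot [-0.0003  0.0005 -0.0005] 0.000782762908795652
0 slide [-0.1916 -1.1381  2.7562] rot [-0.0003  0.0005 -0.0005]
expected window [173.5393 240.4522] dome top [172.1641 399.1467]
(array([ 0.451 , -0.0157]), np.float64(30.90625), [np.float32(347.0)])
```

View pics/fin.png

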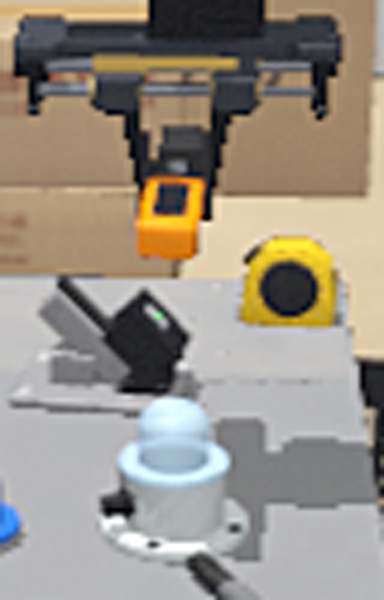

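The side view shows the lamp level with its head at (172,220), straight above the seated dome at (174,400). The dome has not moved and the dock is empty. Handing in.

```bash
python3 -c "
from bench import ctrl
s=ctrl.get_state();print(max(abs(x) for x in s['qd']),s['grip_force']);print(ctrl.close_job())"
```

```text
0.0027797537487743384 29.431744377351094
the job is handed in; nothing more can be done
None
```

The dome is seated on the housing and released, and the lamp is held still and level, window down, about 10 cm above the dome top; the job is handed in (17.6 s on the robot's clock), but no verdict was returned.

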